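Lock out the interlocked valve bank

TASK

Lock out the hand-lever valve bank: throw all three ball-knob levers fully over to the far side, then slide the locking bolt fully home towards the levers. A hidden interlock lets the levers go only in one order, different every time, and holds the bolt until all are over, so feel which lever is free and never force a blocked one: keep every push on the bank under 25 N. Leave the other things on the bench and the hex key on the cover where they are.

Things in the scene. Friction and masses are not known exactly. Their poses are not given: they have to be found in the camera images.
- bank: Valve bank: closed grey housing with aluminium cover, fixed to the bench, 123 x 358 x 72 mm (x, y, z). Origin: centre of its underside; its +x points away from the robot (far side), +y to the robot's left, yaw up to 0.2 rad. Three levers in a row at y = +130, +50, -30 mm, locking bolt at the right end. The interlock inside cannot be seen. Pushing any part of it with 25 N or more is forcing it.
- lever_1 (a joint): Angle (rad) of the left lever (bank y = +130 mm): hinge along bank y, 50 mm above the bench; 0 = leaning 0.4 rad to the near side (start), 0.8 = over at its springy stop, leaning 0.4 rad to the far side. Stays where it is left. A free lever moves with about 3 N at the knob; a blocked one moves about 0.08 rad (10 mm at the knob), then meets a springy stop. Both stops: about 2 N more per mm.
- lever_2 (a joint): The same for the middle lever (bank y = +50 mm). At any time exactly one of the levers still to be thrown is free and the others are blocked; throwing it over frees the next one. Levers already over are then held over.
- lever_3 (a joint): The same for the right lever (bank y = -30 mm).
- knob_1 (a point): Centre of the left lever's black ball knob, 32 mm across, 120 mm from the hinge on a 12 mm steel rod: about 160 mm above the bench at both ends of the throw and 170 mm at mid throw, 47 mm on the near side of the bank's middle line at the start and 47 mm beyond it when over.
- knob_2 (a point): The same for the middle lever.
- knob_3 (a point): The same for the right lever.
- bolt (a joint): Travel (m) of the locking bolt: 0 = out at the right end (post at bank y = -145 mm), 0.045 = home at its springy stop (bank y = -100 mm); it slides along the bank's +y, towards the levers. About 3 N moves it when free; while a lever is not over it moves only about 5 mm and then meets a springy stop. Both stops: about 5 N more per mm.
- bolt_post (a point): Point on the axis of the bolt's upright steel post, 123 mm above the bench; the post is 22 mm in diameter and stands from 81 to 147 mm above the bench on the bank's middle line (x = 0).
- hexkey: Black hex key, 30 x 92 x 5 mm, lying loose on the far part of the bank's cover; origin at its underside centre. Not to be disturbed.
- tape_roll: Roll of tape, 104 mm across, 25 mm high, left of the bank; bystander.
- stamp: Black number stamp, 30 x 70 x 30 mm, at the left front; bystander.
- oiler: Small white oil bottle, 42 mm across, 157 mm high, behind the bank to the right; bystander.
- torch: Black torch, 126 mm long, at the right; bystander.

How it is judged:
By the outcome, as a careful person would: the job done as asked, in the order asked, and still so for the second after the job is handed in, with the robot touching nothing.
It also fails if it takes over 64 s, if anything falls off the work surface, if the arm or the gripper's body presses on something with over 40 N, if the wrist force passes 120 N, or if a joint passes its speed limit or range.

ROBOT

A 6-joint arm with a two-finger parallel gripper is mounted at the origin on a cart in front of the work surface, level with it; the furniture and walls round the work are solid. World frame = base frame: x ahead of the robot, y to its left, z up, the work surface at z = 0. Lengths are in m, angles in rad, forces in N, time in s.
With the tool pointing down it reaches from about 0.375 to 0.975 m from the base axis. Payload 3.8 kg.
Tool frame: the origin (TCP) lies midway between the tips of the shut fingers; the grasp point (between the pads) lies behind it (bot.grasp_offset is the z of the grasp point in the tool frame, in m); z points along the fingers, y is the line along which they close (so a half turn about z gives the same grasp; the last joint's range is limited). The gripper opens to 88 mm and grips with 3 to 60 N. Pads are 18 mm wide; open, the fingers measure 123 mm over their backs; the gripper's body (75 mm by 187 mm) begins 45 mm behind the grasp point.
Start: joints at [1.132, 0.264, 1.604, -0, 1.274, -0.037], TCP at [0.264, 0.621, 0.239] pointing down, gripper open.
Joint ranges: [-2.63, 2.63], [-0.94, 2.18], [0.31, 2.57], [-1.31, 4.45], [0, 2.66], [-2.55, 2.55]. Speed limits (rad/s): [2.57, 2.57, 3.14, 3.14, 3.14, 3.14].

INTERFACE

Orientations are given as a rotation vector (axis times angle).
In Python, from station import bot gives the robot as it stands. The module is installed in compiled form; this text tells all that it offers.
- The arm moves only by the tool drive_tool, never from a script. Its argument "deltas" is a list of rows, each an object with "linear": the shift along the tool's x, y, z in units of 40 mm (1.0 is 40 mm), a list of three; "roll": the turn about the tool's z in units of 8 degrees (1.0 is 8 degrees). A call has exactly 5 rows; each row shifts and turns the commanded pose from where the row before left it, along the tool's axes as they then stand; what a row does not reach is not made up. A row lasts 1/10 s, in which the tool goes at most 50 mm and 8.59 degrees, less where a joint would pass 70% of its speed; a pose out of reach is approached as far as the arm can. A call is refused whole if a number of a shift passes 1 or a number of a turn 1, either way. A call with a gripper value outside its range is refused whole. "grip" is the opening, from 0 (shut) to 1 (fully open), set as the call begins (left out, the last holds). The fingers move at their own pace and stop on an object; the grip force is fixed at half the most. Time passes only in rows, so rows that do not move let the fingers close, or fill a call up. It gives the time, the measured TCP pose, the force, the opening and the grip force at its end, in the units of the state.
- bot.sense(): the state, without advancing time (a new reading comes with each control period).
- bot.grab_frame(name): name is "side" or "top" or "wrist"; returns a dict with "pixels" (400x640x3 uint8, blue, green, red), "z_map" (400x640 float32, m along the optical axis (not along the pixel's ray), 0 where there is no reading), "vfov" (degrees; the focal length in pixels is half the picture's height over the tangent of half this angle, whatever the lens; pixels are square), "cx", "cy" (the principal point, pixels), "T" (4x4, takes a point from camera to world coordinates). Camera axes: x right, y up, looking along -z (the intrinsics and any distortion apply to the point x, -y, -z); pixel columns grow to the right and rows downward; lengths in m; the calibration is good to about 2 mm. A picture is of the moment at which its call begins.
- bot.close_job(): hands the job in; it is judged then, once.
Trained networks look in a picture, given as the dict that the camera call returned (one of the last four; its "shot" number tells which), for a name from the list of things; names that differ only in an ending like _2 or _b are one class to them, and where a whole thing is asked for, a point or a joint stands for the part that bears it (a point fixed in the world has none). Each returns a list of dicts, best first, with "confidence" (0 to 1); they miss things now and then, are a little off and sometimes report something else, mostly with a low value. They report only what shows in the picture. A call takes as long as a camera call.
- bot.cut_out(name, picture): "mask" (400x640 bool, what is visible of it) and "centre" ([column, row] in pixels, amid what is visible of it).
The state is a dict: "time": time; "joint_pos": joint angles; "joint_vel": joint speeds; "effort": joint torques, N m; "eef_pos": TCP position; "ee_rot": TCP orientation; "force": force on the tool from outside, world axes, zero at the start; "torque": the same for the moment, N m; "finger_gap": finger opening in m; "grasp_force": force on a finger pad.
Only numpy, scipy, OpenCV 4.12 (cv2) and the standard library are available. Lean on these libraries where they do the work, as an engineer would, in place of code of your own. Each camera call takes 0.05 s, during which the arm holds its last target. There are 200 camera calls.

## Working session

There is one attempt and no reset: what is moved stays moved. The work goes in short steps, Python scripts to look and compute and a tool call to move; the robot and the scene stay as the last step left them, time stands still between calls to the robot, and variables do not carry over. Pictures are saved under pics/ and viewed, at most 10 in all, crops included, and the job is handed in when it is done.

Besides the shell and the picture viewer there is one more tool, called after "Emit:" as a command line: name --argument value ..., lists and objects as JSON in quotes. drive_tool: Moves the arm, as the interface text tells. Its arguments: {"type":"object","properties":{"deltas":{"type":"array"},"grip":{"type":"number"}},"required":["deltas"]}

```bash
mkdir -p pics; cat > h.py <<'E'
import numpy as np,cv2
from station import bot
from scipy.spatial.transform import Rotation as R
def pts(f,rc):
    fl=200/np.tan(np.radians(f["vfov"])/2)
    u,v=rc[:,1],rc[:,0]; z=f["z_map"][v,u]; ok=z>0; u,v,z=u[ok],v[ok],z[ok]
    c=np.c_[(u-f["cx"])/fl*z,-(v-f["cy"])/fl*z,-z]
    return c@f["T"][:3,:3].T+f["T"][:3,3]
E
python3 - <<'E'
from h import *
s=bot.sense();print(s)
ims=[]
for n in("top","side"):
    f=bot.grab_frame(n);cv2.imwrite(f"pics/{n}0.png",f["pixels"])
    print(n,f["T"].round(3).tolist(),f["vfov"])
    for k in("knob_1","bolt_post","hexkey","bank","oiler","torch"):
        for d in bot.cut_out(k,f)[:4]:
            p=pts(f,np.argwhere(d["mask"]))
            print(n,k,round(d["confidence"],2),np.round(d["centre"]),len(p),np.median(p,0).round(3) if len(p) else"",p.max(0).round(3) if len(p) else "")
E
```

```text
{'time': 0.0, 'joint_pos': array([ 1.13209572e+00,  2.64766739e-01,  1.60533128e+00, -1.37522700e-05,
        1.27372854e+00, -3.68919405e-02]), 'joint_vel': array([ 8.62888302e-04,  6.38572486e-04,  1.32013488e-03,  1.27054913e-03,
       -9.40544001e-05,  1.07754516e-03]), 'effort': array([-1.72454820e-03, -5.02123940e+01, -3.56867766e+01,  7.26007624e-02,
        2.95802776e-02, -1.90885007e-04]), 'eef_pos': array([0.26368356, 0.62060281, 0.23740194]), 'ee_rot': array([-0.62681321, -3.0779006 ,  0.00341457]), 'force': array([ 0.10114438, -0.54788924,  0.7086376 ]), 'torque': array([-0.00546165,  0.02668787, -0.04397792]), 'grasp_force': 0.0, 'finger_gap': 0.0879168534851143}
top [[0.005, 0.982, -0.188, 0.277], [-1.0, 0.002, -0.012, 0.045], [-0.011, 0.188, 0.982, 1.683], [0.0, 0.0, 0.0, 1.0]] 48.53484486118969
top knob_1 0.57 [283. 223.] 104 [0.487 0.192 0.167] [0.522 0.22  0.179]
top knob_1 0.57 [331. 226.] 57 [0.466 0.034 0.172] [0.494 0.048 0.183]
top bolt_post 0.55 [364. 219.] 86 [ 0.489 -0.083  0.087] [ 0.509 -0.068  0.155]
top hexkey 0.41 [360. 222.] 89 [ 0.489 -0.081  0.085] [ 0.509 -0.065  0.155]
top bank 0.73 [324. 218.] 3341 [0.51  0.059 0.072] [0.61  0.255 0.183]
top bank 0.37 [203. 235.] 140 [0.439 0.513 0.025] [0.459 0.55  0.036]
top torch 0.63 [439. 218.] 176 [ 0.51  -0.382  0.02 ] [ 0.545 -0.33   0.031]
side [[0.968, -0.119, 0.222, 0.942], [0.252, 0.465, -0.849, -1.257], [-0.002, 0.877, 0.48, 0.888], [0.0, 0.0, 0.0, 1.0]] 47.586845425324626
side knob_1 0.69 [286. 177.] 127 [0.484 0.108 0.143] [0.508 1.965 0.176]
side knob_1 0.49 [298. 169.] 107 [0.494 0.188 0.147] [0.521 0.465 0.177]
side bolt_post 0.53 [267. 218.] 183 [ 0.496 -0.091  0.102] [ 0.51  -0.03   0.149]
side torch 0.53 [244. 307.] 293 [ 0.518 -0.394  0.019] [ 0.552 -0.317  0.025]
```

```bash
python3 - <<'E'
import cv2,numpy as np
a=cv2.imread("pics/top0.png")[140:300,180:480];b=cv2.imread("pics/side0.png")[120:320,180:480]
cv2.imwrite("pics/c0.png",np.vstack([cv2.resize(a,None,fx=1.75,fy=1.75),cv2.resize(b,None,fx=1.75,fy=1.55)]))
E
python3 - <<'E'
from h import *
f=bot.grab_frame("top")
d=bot.cut_out("bank",f)[0];p=pts(f,np.argwhere(d["mask"]))
t=p[abs(p[:,2]-.072)<.006][:,:2].astype(np.float32)
r=cv2.minAreaRect(t);print(len(t),r)
p=pts(f,np.argwhere(np.ones((400,640),bool)))
k=p[(p[:,2]>.13)&(p[:,0]>.4)&(p[:,0]<.62)&(p[:,1]<.3)&(p[:,1]>-.2)]
k=k[np.argsort(k[:,1])]
for g in np.split(k,np.where(np.diff(k[:,1])>.015)[0]+1): print(len(g),g.mean(0).round(3),g.min(0).round(3),g.max(0).round(3))
E
```

```text
2438 ((0.5127459168434143, 0.05919599533081055), (0.35735225677490234, 0.12330357730388641), 82.38151550292969)
33 [ 0.493 -0.084  0.144] [ 0.483 -0.096  0.133] [ 0.502 -0.074  0.148]
753 [0.567 0.177 0.166] [ 0.447 -0.047  0.132] [0.62  0.299 0.188]
```

View pics/c0.png

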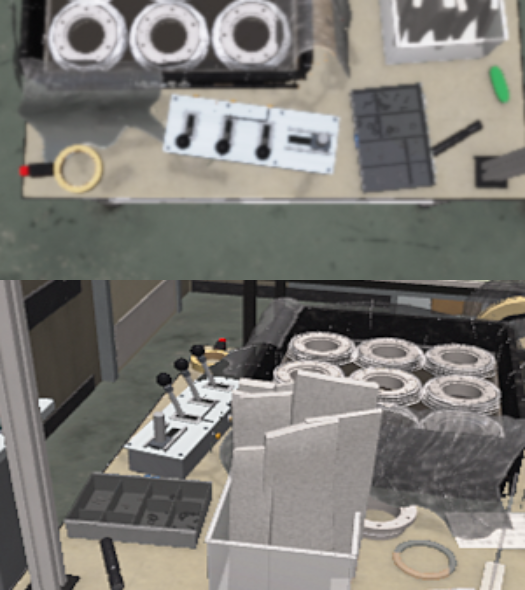

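The picture shows the three knobs at crop px (183,140), (221,146), (263,150). The post is at (320,143) and the hex key lies on the cover's far edge at about (250,118). The tape roll, tray and torch are clear of the bank. The fit gives bank origin (0.513, 0.059) with yaw −0.133.

```bash
cat >> h.py <<'E'
O=np.array([.5127,.0592]);Y=-.133
B=np.array([[np.cos(Y),-np.sin(Y)],[np.sin(Y),np.cos(Y)]])
def st():
    s=bot.sense();p=s["eef_pos"];b=B.T@(p[:2]-O);T=R.from_rotvec(s["ee_rot"]).as_matrix()
    print("t",round(s["time"],2),"bank mm",(b*1e3).round(1),"z",round(p[2]*1e3,1),"toolx in bank",(B.T@T[:2,0]).round(3),"f bank",(B.T@s["force"][:2]).round(1),s["force"][2].round(1),"gap",round(s["finger_gap"],4))
    return b,p[2]
def togo(x,y,z):
    b,pz=st();d=np.array([-(x-b[0]*1e3),y-b[1]*1e3,-(z-pz*1e3)])/40
    print("tool units",d.round(2))
E
python3 -c "
from h import *
print(bot.grasp_offset);togo(-100,130,237)"
```

```text
-0.0187
t 0.8 bank mm [-321.   524.1] z 238.8 toolx in bank [-0.964  0.266] f bank [-0.2  0.5] -0.2 gap 0.0879
tool units [-5.53 -9.85  0.04]
```

Emit:
drive_tool --deltas '[{"linear": [0, 0, 0], "roll": -0.96}, {"linear": [0, 0, 0], "roll": -0.96}, {"linear": [0, 0, 0], "roll": 0}, {"linear": [0, 0, 0], "roll": 0}, {"linear": [0, 0, 0], "roll": 0}]' --grip 0

```text
time: 1.3
eef_pos: [0.264, 0.6212, 0.2387]
ee_rot: [0.213, 3.134, 0.0]
force: [0.0, -0.1, -0.1]
finger_gap: 0.0504
grasp_force: 0.0
```

```bash
python3 -c "
from h import *
togo(-100,130,200)"
```

```text
t 1.3 bank mm [-321.1  524.1] z 238.7 toolx in bank [-1.     0.003] f bank [ 0.  -0.1] -0.1 gap 0.0504
tool units [-5.53 -9.85  0.97]
```

Emit:
drive_tool --deltas '[{"linear": [-0.55, -0.98, 0]}, {"linear": [-0.55, -0.98, 0]}, {"linear": [-0.55, -0.98, 0]}, {"linear": [-0.55, -0.98, 0]}, {"linear": [-0.55, -0.98, 0]}]' --grip 0

```text
invalid input
```

Emit:
drive_tool --deltas '[{"linear": [-0.55, -0.98, 0]}, {"linear": [-0.55, -0.98, 0]}, {"linear": [-0.55, -0.98, 0]}, {"linear": [-0.55, -0.98, 0]}, {"linear": [-0.55, -0.98, 0]}]'

```text
invalid input
```

```bash
python3 - <<'E'
from h import *
togo(-85,130,150)
f=bot.grab_frame("wrist");cv2.imwrite("pics/w1.png",f["pixels"])
E
```

```text
t 1.3 bank mm [-321.1  524.1] z 238.7 toolx in bank [-1.     0.003] f bank [ 0.  -0.1] -0.1 gap 0.0504
tool units [-5.9  -9.85  2.22]
```

View pics/w1.png

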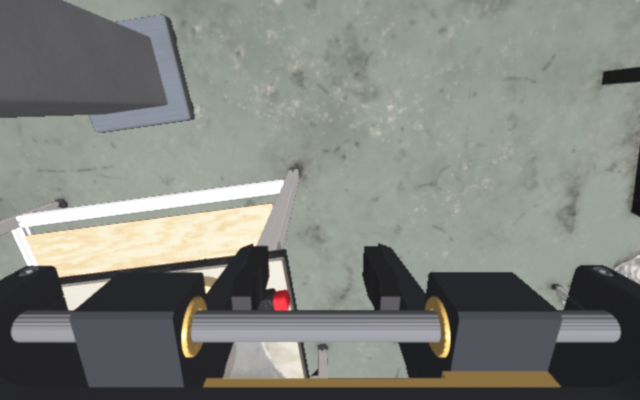

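The wrist view still shows the table corner (about px (290,270)), because both calls were refused. Every row needs a roll value, so I'll resend with one.

Emit:
drive_tool --deltas '[{"linear": [-0.55, -0.98, 0], "roll": 0}, {"linear": [-0.55, -0.98, 0], "roll": 0}, {"linear": [-0.55, -0.98, 0], "roll": 0}, {"linear": [-0.55, -0.98, 0], "roll": 0}, {"linear": [-0.55, -0.98, 0], "roll": 0}]' --grip 0

```text
time: 1.85
eef_pos: [0.3472, 0.4107, 0.2388]
ee_rot: [0.211, 3.134, 0.0]
force: [1.0, 0.0, 0.3]
finger_gap: 0.0063
grasp_force: 0.0
```

Emit:
drive_tool --deltas '[{"linear": [-0.55, -0.98, 0], "roll": 0}, {"linear": [-0.55, -0.98, 0], "roll": 0}, {"linear": [-0.55, -0.98, 0], "roll": 0}, {"linear": [-0.55, -0.98, 0], "roll": 0}, {"linear": [-0.55, -0.98, 0], "roll": 0}]'

```text
time: 2.35
eef_pos: [0.4301, 0.2017, 0.2391]
ee_rot: [0.211, 3.133, 0.001]
force: [1.5, 0.1, -1.0]
finger_gap: 0.0005
grasp_force: 0.0
```

```bash
python3 - <<'E'
from h import *
togo(-85,130,150)
f=bot.grab_frame("wrist");cv2.imwrite("pics/w2.png",f["pixels"])
E
```

```text
t 2.35 bank mm [-100.7  130.3] z 239.1 toolx in bank [-1.     0.002] f bank [1.4 0.3] -1.0 gap 0.0005
tool units [-0.39 -0.01  2.23]
```

View pics/w2.png

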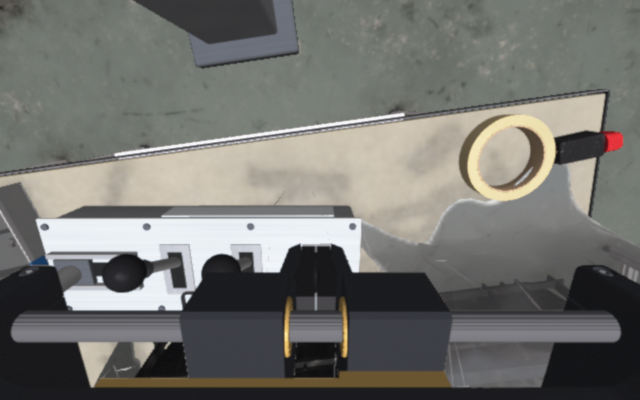

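The wrist view shows the shut fingers at about (315,270), in line with knob 1. Knobs 2 and 3 are at (220,268) and (125,272). Next I descend beside knob 1 and probe it.

Emit:
drive_tool --deltas '[{"linear": [0, 0, 0.75], "roll": 0}, {"linear": [0, 0, 0.75], "roll": 0}, {"linear": [0, 0, 0.7], "roll": 0}, {"linear": [-0.2, 0, 0], "roll": 0}, {"linear": [-0.2, 0, 0], "roll": 0}]'

```text
time: 2.9
eef_pos: [0.446, 0.2014, 0.1509]
ee_rot: [-0.21, -3.134, 0.0]
force: [-0.3, -0.2, -0.5]
finger_gap: 0.0005
grasp_force: 0.0
```

Emit:
drive_tool --deltas '[{"linear": [-0.08, 0, 0], "roll": 0}, {"linear": [-0.08, 0, 0], "roll": 0}, {"linear": [-0.08, 0, 0], "roll": 0}, {"linear": [-0.08, 0, 0], "roll": 0}, {"linear": [0, 0, 0], "roll": 0}]'

```text
time: 3.4
eef_pos: [0.4585, 0.1998, 0.1512]
ee_rot: [0.21, 3.135, 0.001]
force: [-0.1, 0.2, 0.5]
finger_gap: 0.0004
grasp_force: 0.3
```

```bash
python3 -c "
from h import *
st()"
```

```text
t 3.4 bank mm [-72.4 132.1] z 151.2 toolx in bank [-1.     0.001] f bank [-0.1  0.1] 0.5 gap 0.0004
```

Emit:
drive_tool --deltas '[{"linear": [-0.05, 0, 0], "roll": 0}, {"linear": [-0.05, 0, 0], "roll": 0}, {"linear": [-0.05, 0, 0], "roll": 0}, {"linear": [-0.05, 0, 0], "roll": 0}, {"linear": [-0.05, 0, 0], "roll": 0}]'

```text
time: 3.9
eef_pos: [0.467, 0.1983, 0.1507]
ee_rot: [-0.21, -3.132, 0.0]
force: [-4.9, 0.2, 4.3]
finger_gap: 0.0004
grasp_force: 2.6
```

Emit:
drive_tool --deltas '[{"linear": [-0.05, 0, 0], "roll": 0}, {"linear": [-0.05, 0, 0], "roll": 0}, {"linear": [-0.05, 0, 0], "roll": 0}, {"linear": [0, 0, 0], "roll": 0}, {"linear": [0, 0, 0], "roll": 0}]'

```text
time: 4.4
eef_pos: [0.4712, 0.1978, 0.1509]
ee_rot: [-0.21, -3.128, 0.0]
force: [-12.0, 0.8, 9.0]
finger_gap: 0.0005
grasp_force: 5.6
```

Force rises at about 2 N/mm after roughly 11 mm of travel, so lever 1 is blocked. Backing off to try lever 2.

Emit:
drive_tool --deltas '[{"linear": [0.9, 0, 0], "roll": 0}, {"linear": [0, -0.8, 0], "roll": 0}, {"linear": [0, -0.8, 0], "roll": 0}, {"linear": [0, -0.4, 0], "roll": 0}, {"linear": [-0.1, 0, 0], "roll": 0}]'

```text
time: 4.9
eef_pos: [0.4312, 0.1209, 0.1505]
ee_rot: [0.213, 3.134, -0.001]
force: [-0.4, 0.5, -0.2]
finger_gap: 0.0008
grasp_force: 0.0
```

```bash
python3 -c "
from h import *
togo(-74,50,150)
f=bot.grab_frame('side');cv2.imwrite('pics/s2.png',cv2.resize(f['pixels'][130:250,220:380],None,fx=4,fy=4))"
```

```text
t 4.9 bank mm [-89.   50.4] z 150.5 toolx in bank [-1.     0.002] f bank [-0.5  0.4] -0.2 gap 0.0008
tool units [-0.37 -0.01  0.01]
```

View pics/s2.png

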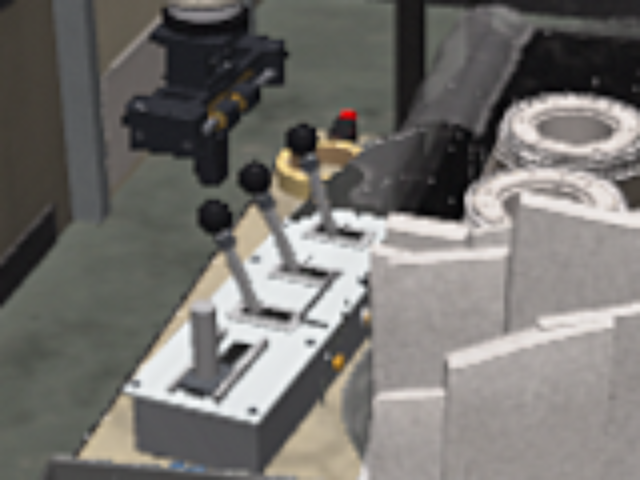

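The side view shows the shut fingers at about (210,165), level with knob 2 at (257,178). Lever 1 at (300,140) has moved only slightly. I go 8 mm lower and probe lever 2.

Emit:
drive_tool --deltas '[{"linear": [-0.2, 0, 0.2], "roll": 0}, {"linear": [-0.2, 0, 0], "roll": 0}, {"linear": [-0.05, 0, 0], "roll": 0}, {"linear": [-0.05, 0, 0], "roll": 0}, {"linear": [-0.05, 0, 0], "roll": 0}]'

```text
time: 5.45
eef_pos: [0.4523, 0.1201, 0.1424]
ee_rot: [-0.209, -3.13, 0.0]
force: [-7.8, 1.7, 5.8]
finger_gap: 0.0002
grasp_force: 3.3
```

Emit:
drive_tool --deltas '[{"linear": [-0.05, 0, 0], "roll": 0}, {"linear": [-0.05, 0, 0], "roll": 0}, {"linear": [-0.05, 0, 0], "roll": 0}, {"linear": [-0.05, 0, 0], "roll": 0}, {"linear": [0, 0, 0], "roll": 0}]'

```text
time: 5.95
eef_pos: [0.4609, 0.1189, 0.1426]
ee_rot: [-0.209, -3.132, 0.0]
force: [-5.0, 0.2, 3.0]
finger_gap: 0.0005
grasp_force: 2.4
```

Emit:
drive_tool --deltas '[{"linear": [-0.05, 0, 0], "roll": 0}, {"linear": [-0.05, 0, 0], "roll": 0}, {"linear": [-0.05, 0, 0], "roll": 0}, {"linear": [0, 0, 0], "roll": 0}, {"linear": [0, 0, 0], "roll": 0}]'

```text
time: 6.45
eef_pos: [0.4672, 0.118, 0.1426]
ee_rot: [-0.209, -3.134, -0.0]
force: [-3.5, 1.1, 2.8]
finger_gap: 0.0003
grasp_force: 2.3
```

Lever 2 is free: force stays about 4 N past 17 mm. Carrying it over.

Emit:
drive_tool --deltas '[{"linear": [-0.2, -0.02, 0], "roll": 0}, {"linear": [-0.2, -0.02, 0], "roll": 0}, {"linear": [-0.2, 0, 0], "roll": 0}, {"linear": [-0.2, 0, 0], "roll": 0}, {"linear": [-0.2, 0, 0], "roll": 0}]'

```text
time: 6.95
eef_pos: [0.5076, 0.1107, 0.1427]
ee_rot: [0.21, 3.134, 0.0]
force: [-4.4, 1.1, 2.7]
finger_gap: 0.0005
grasp_force: 1.8
```

Emit:
drive_tool --deltas '[{"linear": [-0.15, 0, 0], "roll": 0}, {"linear": [-0.15, 0, 0], "roll": 0}, {"linear": [-0.15, 0, 0], "roll": 0}, {"linear": [-0.15, 0, 0], "roll": 0}, {"linear": [0, 0, 0], "roll": 0}]'

```text
time: 7.45
eef_pos: [0.5311, 0.1071, 0.142]
ee_rot: [-0.21, -3.134, 0.001]
force: [-1.2, 0.4, -1.2]
finger_gap: 0.0003
grasp_force: 0.6
```

```bash
python3 -c "
from h import *
st()"
```

```text
t 7.45 bank mm [11.8 49.9] z 142.0 toolx in bank [-1.     0.001] f bank [-1.3  0.2] -1.2 gap 0.0003
```

Emit:
drive_tool --deltas '[{"linear": [-0.06, 0, 0], "roll": 0}, {"linear": [-0.06, 0, 0], "roll": 0}, {"linear": [-0.06, 0, 0], "roll": 0}, {"linear": [-0.06, 0, 0], "roll": 0}, {"linear": [0, 0, 0], "roll": 0}]'

```text
time: 7.95
eef_pos: [0.5403, 0.1061, 0.1426]
ee_rot: [-0.21, -3.134, 0.0]
force: [-3.0, -0.2, -2.7]
finger_gap: 0.0004
grasp_force: 1.5
```

Emit:
drive_tool --deltas '[{"linear": [-0.05, 0, 0], "roll": 0}, {"linear": [-0.05, 0, 0], "roll": 0}, {"linear": [0, 0, 0], "roll": 0}, {"linear": [0, 0, 0], "roll": 0}, {"linear": [0, 0, 0], "roll": 0}]'

```text
time: 8.45
eef_pos: [0.5424, 0.1058, 0.1421]
ee_rot: [-0.209, -3.131, 0.0]
force: [-7.7, 1.2, -1.4]
finger_gap: -0.0
grasp_force: 3.6
```

Emit:
drive_tool --deltas '[{"linear": [-0.05, 0, 0], "roll": 0}, {"linear": [-0.05, 0, 0], "roll": 0}, {"linear": [0, 0, 0], "roll": 0}, {"linear": [0, 0, 0], "roll": 0}, {"linear": [0, 0, 0], "roll": 0}]'

```text
time: 8.95
eef_pos: [0.5442, 0.1055, 0.1415]
ee_rot: [-0.209, -3.126, 0.0]
force: [-11.8, 1.3, 0.9]
finger_gap: 0.0006
grasp_force: 6.2
```

```bash
python3 -c "
from h import *
togo(-90,50,142)"
```

```text
t 8.95 bank mm [25.1 50.1] z 141.5 toolx in bank [-1.     0.001] f bank [-11.9  -0.3] 0.9 gap 0.0006
tool units [ 2.88 -0.   -0.01]
```

Lever 2 is at its far stop. Retreating to try lever 3.

Emit:
drive_tool --deltas '[{"linear": [0.95, 0, 0], "roll": 0}, {"linear": [0.98, 0, 0], "roll": 0}, {"linear": [0.98, 0, 0], "roll": 0}, {"linear": [0, -0.98, 0], "roll": 0}, {"linear": [0, -0.98, 0], "roll": 0}]'

```text
time: 9.45
eef_pos: [0.4236, 0.0434, 0.1445]
ee_rot: [0.202, 3.129, 0.0]
force: [0.9, -0.8, 0.5]
finger_gap: 0.0003
grasp_force: 0.0
```

Emit:
drive_tool --deltas '[{"linear": [-0.2, 0, 0], "roll": 0}, {"linear": [-0.1, 0, 0], "roll": 0}, {"linear": [-0.05, 0, 0], "roll": 0}, {"linear": [-0.05, 0, 0], "roll": 0}, {"linear": [0, 0, 0], "roll": 0}]'

```text
time: 9.95
eef_pos: [0.4381, 0.0416, 0.1426]
ee_rot: [-0.208, -3.133, -0.0]
force: [-3.0, 0.0, 2.8]
finger_gap: 0.0006
grasp_force: 1.8
```

```bash
python3 -c "
from h import *
togo(-70,-30,142)"
```

```text
t 9.95 bank mm [-71.6 -27.3] z 142.6 toolx in bank [-1. -0.] f bank [-3.  -0.4] 2.8 gap 0.0006
tool units [-0.04 -0.07  0.02]
```

In contact. Pushing on in small steps.

Emit:
drive_tool --deltas '[{"linear": [-0.05, 0, 0], "roll": 0}, {"linear": [-0.05, 0, 0], "roll": 0}, {"linear": [-0.05, 0, 0], "roll": 0}, {"linear": [-0.05, 0, 0], "roll": 0}, {"linear": [-0.05, 0, 0], "roll": 0}]'

```text
time: 10.45
eef_pos: [0.4476, 0.0402, 0.1426]
ee_rot: [-0.208, -3.133, -0.001]
force: [-6.9, 0.5, 6.1]
finger_gap: 0.0003
grasp_force: 3.6
```

Emit:
drive_tool --deltas '[{"linear": [-0.05, 0, 0], "roll": 0}, {"linear": [-0.05, 0, 0], "roll": 0}, {"linear": [0, 0, 0], "roll": 0}, {"linear": [0, 0, 0], "roll": 0}, {"linear": [0, 0, 0], "roll": 0}]'

```text
time: 10.95
eef_pos: [0.45, 0.0398, 0.1424]
ee_rot: [-0.209, -3.13, -0.001]
force: [-9.9, 1.7, 8.1]
finger_gap: 0.0004
grasp_force: 5.2
```

Lever 3 is blocked, so lever 1 is next.

Emit:
drive_tool --deltas '[{"linear": [0.9, 0, 0], "roll": 0}, {"linear": [0, 0.98, 0], "roll": 0}, {"linear": [0, 0.98, 0], "roll": 0}, {"linear": [0, 0.98, 0], "roll": 0}, {"linear": [0, 0.98, 0], "roll": 0}]'

```text
time: 11.45
eef_pos: [0.4383, 0.2015, 0.143]
ee_rot: [0.209, 3.132, 0.002]
force: [-0.5, -0.1, 0.4]
finger_gap: 0.0006
grasp_force: 0.0
```

Emit:
drive_tool --deltas '[{"linear": [-0.25, 0, 0], "roll": 0}, {"linear": [-0.2, 0, 0], "roll": 0}, {"linear": [-0.1, 0, 0], "roll": 0}, {"linear": [-0.1, 0, 0], "roll": 0}, {"linear": [0, 0, 0], "roll": 0}]'

```text
time: 11.95
eef_pos: [0.4636, 0.1946, 0.1426]
ee_rot: [0.213, 3.134, -0.0]
force: [0.2, 0.7, 0.0]
finger_gap: 0.0004
grasp_force: 0.0
```

```bash
python3 -c "
from h import *
togo(-60,130,142)"
```

```text
t 11.95 bank mm [-66.6 127.7] z 142.6 toolx in bank [-1.     0.003] f bank [0.1 0.8] 0.0 gap 0.0004
tool units [-0.17  0.06  0.02]
```

Emit:
drive_tool --deltas '[{"linear": [-0.08, 0.03, 0], "roll": 0}, {"linear": [-0.08, 0.03, 0], "roll": 0}, {"linear": [-0.06, 0, 0], "roll": 0}, {"linear": [-0.06, 0, 0], "roll": 0}, {"linear": [0, 0, 0], "roll": 0}]'

```text
time: 12.45
eef_pos: [0.4735, 0.1965, 0.1428]
ee_rot: [-0.21, -3.132, 0.0]
force: [-4.6, -0.7, 3.9]
finger_gap: 0.0
grasp_force: 2.3
```

Emit:
drive_tool --deltas '[{"linear": [-0.05, 0, 0], "roll": 0}, {"linear": [-0.05, 0, 0], "roll": 0}, {"linear": [-0.05, 0, 0], "roll": 0}, {"linear": [0, 0, 0], "roll": 0}, {"linear": [0, 0, 0], "roll": 0}]'

```text
time: 12.95
eef_pos: [0.4799, 0.1959, 0.1429]
ee_rot: [-0.21, -3.134, -0.0]
force: [-4.4, 0.8, 4.1]
finger_gap: 0.0004
grasp_force: 2.6
```

Lever 1 is free. Carrying it over.

Emit:
drive_tool --deltas '[{"linear": [-0.2, 0, 0], "roll": 0}, {"linear": [-0.2, 0, 0], "roll": 0}, {"linear": [-0.2, 0, 0], "roll": 0}, {"linear": [-0.2, 0, 0], "roll": 0}, {"linear": [-0.2, 0, 0], "roll": 0}]'

```text
time: 13.45
eef_pos: [0.5207, 0.1905, 0.1428]
ee_rot: [0.21, 3.134, 0.0]
force: [-3.7, 1.2, 2.5]
finger_gap: 0.0006
grasp_force: 1.8
```

Emit:
drive_tool --deltas '[{"linear": [-0.15, 0, 0], "roll": 0}, {"linear": [-0.15, 0, 0], "roll": 0}, {"linear": [-0.15, 0, 0], "roll": 0}, {"linear": [-0.1, 0, 0], "roll": 0}, {"linear": [0, 0, 0], "roll": 0}]'

```text
time: 13.95
eef_pos: [0.542, 0.1871, 0.142]
ee_rot: [-0.21, -3.134, 0.001]
force: [-0.9, 0.4, -0.7]
finger_gap: 0.0004
grasp_force: 0.7
```

Emit:
drive_tool --deltas '[{"linear": [-0.06, 0, 0], "roll": 0}, {"linear": [-0.06, 0, 0], "roll": 0}, {"linear": [-0.06, 0, 0], "roll": 0}, {"linear": [-0.06, 0, 0], "roll": 0}, {"linear": [0, 0, 0], "roll": 0}]'

```text
time: 14.45
eef_pos: [0.5513, 0.1861, 0.1425]
ee_rot: [-0.21, -3.134, 0.0]
force: [-3.5, 0.3, -2.6]
finger_gap: 0.0001
grasp_force: 1.6
```

```bash
python3 -c "
from h import *
togo(25,130,142)"
```

```text
t 14.45 bank mm [ 21.5 130.9] z 142.5 toolx in bank [-1.     0.001] f bank [-3.6 -0.1] -2.6 gap 0.0001
tool units [-0.09 -0.02  0.01]
```

Same position as before, so two more 4 mm pushes.

Emit:
drive_tool --deltas '[{"linear": [-0.05, 0, 0], "roll": 0}, {"linear": [-0.05, 0, 0], "roll": 0}, {"linear": [0, 0, 0], "roll": 0}, {"linear": [0, 0, 0], "roll": 0}, {"linear": [0, 0, 0], "roll": 0}]'

```text
time: 14.95
eef_pos: [0.5533, 0.1858, 0.142]
ee_rot: [-0.21, -3.13, 0.001]
force: [-7.8, 1.2, -2.5]
finger_gap: 0.0004
grasp_force: 3.9
```

Emit:
drive_tool --deltas '[{"linear": [-0.05, 0, 0], "roll": 0}, {"linear": [-0.05, 0, 0], "roll": 0}, {"linear": [0, 0, 0], "roll": 0}, {"linear": [0, 0, 0], "roll": 0}, {"linear": [0, 0, 0], "roll": 0}]'

```text
time: 15.45
eef_pos: [0.5552, 0.1855, 0.1414]
ee_rot: [-0.209, -3.126, 0.001]
force: [-12.8, 2.4, 0.3]
finger_gap: 0.0006
grasp_force: 6.5
```

Emit:
drive_tool --deltas '[{"linear": [0.95, 0, 0], "roll": 0}, {"linear": [0.98, 0, 0], "roll": 0}, {"linear": [0.98, 0, 0], "roll": 0}, {"linear": [0, -0.98, 0], "roll": 0}, {"linear": [0, -0.98, 0], "roll": 0}]'

```text
time: 15.95
eef_pos: [0.4346, 0.1237, 0.1444]
ee_rot: [0.202, 3.129, 0.002]
force: [0.7, 0.0, -0.6]
finger_gap: 0.0004
grasp_force: 0.0
```

Emit:
drive_tool --deltas '[{"linear": [0, -0.98, 0], "roll": 0}, {"linear": [0, -0.98, 0], "roll": 0}, {"linear": [-0.2, -0.07, 0], "roll": 0}, {"linear": [0, 0, 0], "roll": 0}, {"linear": [0, 0, 0], "roll": 0}]'

```text
time: 16.45
eef_pos: [0.4321, 0.0419, 0.1437]
ee_rot: [0.21, 3.132, 0.001]
force: [0.6, -0.6, 0.1]
finger_gap: 0.0004
grasp_force: 0.0
```

```bash
python3 -c "
from h import *
togo(-61,-30,142)"
```

```text
t 16.45 bank mm [-77.6 -27.8] z 143.7 toolx in bank [-1.     0.001] f bank [ 0.6 -0.5] 0.1 gap 0.0004
tool units [-0.42 -0.05  0.04]
```

Now lever 3, moving to x ≈ −50 in two gentle stages first.

Emit:
drive_tool --deltas '[{"linear": [-0.15, -0.05, 0.02], "roll": 0}, {"linear": [-0.15, 0, 0], "roll": 0}, {"linear": [-0.1, 0, 0], "roll": 0}, {"linear": [-0.08, 0, 0], "roll": 0}, {"linear": [0, 0, 0], "roll": 0}]'

```text
time: 16.95
eef_pos: [0.4492, 0.0374, 0.1417]
ee_rot: [-0.209, -3.133, -0.001]
force: [-2.4, 1.3, 1.5]
finger_gap: 0.0004
grasp_force: 1.2
```

Emit:
drive_tool --deltas '[{"linear": [-0.05, 0, 0], "roll": 0}, {"linear": [-0.05, 0, 0], "roll": 0}, {"linear": [-0.05, 0, 0], "roll": 0}, {"linear": [-0.05, 0, 0], "roll": 0}, {"linear": [0, 0, 0], "roll": 0}]'

```text
time: 17.45
eef_pos: [0.4577, 0.0357, 0.142]
ee_rot: [0.21, 3.134, -0.0]
force: [-2.6, 1.3, 3.2]
finger_gap: 0.0004
grasp_force: 1.4
```

```bash
python3 -c "
from h import *
togo(13,-30,142)"
```

```text
t 17.45 bank mm [-51.4 -30.6] z 142.0 toolx in bank [-1.     0.001] f bank [-2.8  1. ] 3.2 gap 0.0004
tool units [-1.61  0.01  0.  ]
```

Lever 3 is free.

Emit:
drive_tool --deltas '[{"linear": [-0.2, 0, 0], "roll": 0}, {"linear": [-0.2, 0, 0], "roll": 0}, {"linear": [-0.2, 0, 0], "roll": 0}, {"linear": [-0.2, 0, 0], "roll": 0}, {"linear": [-0.2, 0, 0], "roll": 0}]'

```text
time: 17.95
eef_pos: [0.4978, 0.0303, 0.1419]
ee_rot: [0.21, 3.134, -0.0]
force: [-3.6, 1.0, 2.9]
finger_gap: 0.0005
grasp_force: 1.6
```

Emit:
drive_tool --deltas '[{"linear": [-0.15, 0, 0], "roll": 0}, {"linear": [-0.15, 0, 0], "roll": 0}, {"linear": [-0.15, 0, 0], "roll": 0}, {"linear": [-0.12, 0, 0], "roll": 0}, {"linear": [0, 0, 0], "roll": 0}]'

```text
time: 18.45
eef_pos: [0.5196, 0.0274, 0.1412]
ee_rot: [-0.21, -3.134, 0.0]
force: [-1.3, 0.3, -1.7]
finger_gap: 0.0003
grasp_force: 0.9
```

Emit:
drive_tool --deltas '[{"linear": [-0.06, 0, 0], "roll": 0}, {"linear": [-0.06, 0, 0], "roll": 0}, {"linear": [-0.06, 0, 0], "roll": 0}, {"linear": [-0.06, 0, 0], "roll": 0}, {"linear": [0, 0, 0], "roll": 0}]'

```text
time: 18.95
eef_pos: [0.5293, 0.0262, 0.1419]
ee_rot: [0.21, 3.134, 0.0]
force: [-2.8, 1.5, -2.7]
finger_gap: 0.0009
grasp_force: 1.5
```

Emit:
drive_tool --deltas '[{"linear": [-0.05, 0, 0], "roll": 0}, {"linear": [-0.05, 0, 0], "roll": 0}, {"linear": [0, 0, 0], "roll": 0}, {"linear": [0, 0, 0], "roll": 0}, {"linear": [0, 0, 0], "roll": 0}]'

```text
time: 19.45
eef_pos: [0.5314, 0.0259, 0.1413]
ee_rot: [-0.21, -3.131, -0.0]
force: [-5.8, 1.9, -1.5]
finger_gap: 0.0007
grasp_force: 3.5
```

```bash
python3 -c "
from h import *
togo(25,-30,142)"
```

```text
t 19.45 bank mm [ 22.9 -30.5] z 141.3 toolx in bank [-1.     0.001] f bank [-6.   1.1] -1.5 gap 0.0007
tool units [-0.05  0.01 -0.02]
```

Emit:
drive_tool --deltas '[{"linear": [-0.06, 0, 0], "roll": 0}, {"linear": [-0.06, 0, 0], "roll": 0}, {"linear": [0, 0, 0], "roll": 0}, {"linear": [0, 0, 0], "roll": 0}, {"linear": [0, 0, 0], "roll": 0}]'

```text
time: 19.95
eef_pos: [0.5337, 0.0256, 0.1406]
ee_rot: [-0.209, -3.126, -0.0]
force: [-11.8, 2.4, 0.8]
finger_gap: 0.0006
grasp_force: 6.4
```

Emit:
drive_tool --deltas '[{"linear": [0.9, 0, 0], "roll": 0}, {"linear": [0.9, 0, 0], "roll": 0}, {"linear": [0.9, 0, 0], "roll": 0}, {"linear": [0, -0.9, 0], "roll": 0}, {"linear": [0, -0.9, 0], "roll": 0}]'

```text
time: 20.45
eef_pos: [0.4226, -0.0322, 0.1437]
ee_rot: [0.204, 3.129, -0.001]
force: [0.6, -0.9, 0.1]
finger_gap: 0.0004
grasp_force: 0.0
```

Emit:
drive_tool --deltas '[{"linear": [0, -0.9, 0], "roll": 0}, {"linear": [0, -0.9, 0], "roll": 0}, {"linear": [0, -0.7, 0], "roll": 0}, {"linear": [0, 0, 0], "roll": 0}, {"linear": [0, 0, 0], "roll": 0}]'

```text
time: 20.95
eef_pos: [0.4092, -0.1321, 0.1432]
ee_rot: [0.213, 3.131, -0.001]
force: [0.8, 0.1, -0.1]
finger_gap: 0.0004
grasp_force: 0.0
```

```bash
python3 - <<'E'
from h import *
togo(0,-200,120)
f=bot.grab_frame("side");cv2.imwrite("pics/s3.png",cv2.resize(f["pixels"][130:250,220:380],None,fx=4,fy=4))
f=bot.grab_frame("top")
for k in("knob_1","bolt_post"):
  for d in bot.cut_out(k,f)[:4]:
    p=pts(f,np.argwhere(d["mask"]));p=p[p[:,2]>.12]
    if len(p): print(k,round(d["confidence"],2),(B.T@(np.median(p,0)[:2]-O)*1e3).round(1))
E
```

```text
t 20.95 bank mm [ -77.2 -203.3] z 143.2 toolx in bank [-1.     0.003] f bank [0.8 0.2] -0.1 gap 0.0004
tool units [-1.93  0.08  0.58]
knob_1 0.62 [ 41.3 127.7]
knob_1 0.61 [42.  50.1]
bolt_post 0.46 [  -2.3 -145.2]
```

View pics/s3.png

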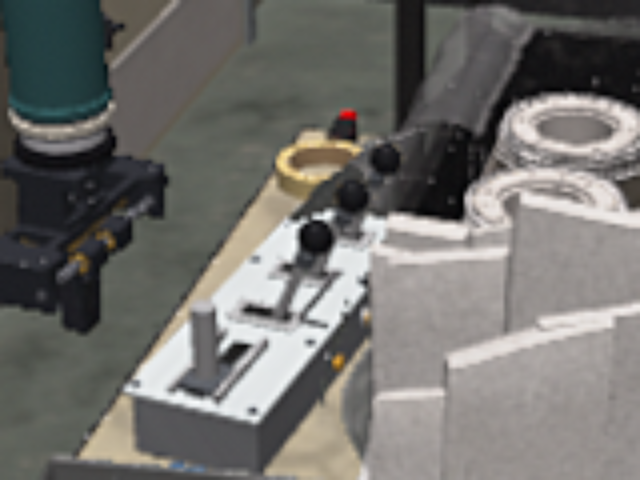

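The side view shows all three knobs over on the far side, at (316,238), (350,196) and (385,158). The post is still out at (203,335). Next is the right side of the post.

Emit:
drive_tool --deltas '[{"linear": [-0.65, 0, 0], "roll": 0}, {"linear": [-0.65, 0.04, 0], "roll": 0}, {"linear": [-0.64, 0.04, 0.15], "roll": 0}, {"linear": [0, 0.1, 0.3], "roll": 0}, {"linear": [0, 0.1, 0], "roll": 0}]'

```text
time: 21.65
eef_pos: [0.4845, -0.1287, 0.1216]
ee_rot: [-0.207, -3.13, -0.002]
force: [-0.8, 0.6, -0.4]
finger_gap: 0.0004
grasp_force: 0.0
```

Emit:
drive_tool --deltas '[{"linear": [0, 0.1, 0], "roll": 0}, {"linear": [0, 0.08, 0], "roll": 0}, {"linear": [0, 0.08, 0], "roll": 0}, {"linear": [0, 0.05, 0], "roll": 0}, {"linear": [0, 0, 0], "roll": 0}]'

```text
time: 22.15
eef_pos: [0.4878, -0.1179, 0.1243]
ee_rot: [0.21, 3.134, -0.0]
force: [-0.3, 0.4, 0.4]
finger_gap: 0.0002
grasp_force: 0.0
```

```bash
python3 -c "
from h import *
togo(0,-131,125)"
```

```text
t 22.15 bank mm [  -1.2 -178.8] z 124.3 toolx in bank [-1.     0.001] f bank [-0.4  0.4] 0.4 gap 0.0002
tool units [-0.03  1.19 -0.02]
```

Emit:
drive_tool --deltas '[{"linear": [-0.03, 0.06, 0], "roll": 0}, {"linear": [0, 0.06, 0], "roll": 0}, {"linear": [0, 0.06, 0], "roll": 0}, {"linear": [0, 0.06, 0], "roll": 0}, {"linear": [0, 0.06, 0], "roll": 0}]'

```text
time: 22.65
eef_pos: [0.4906, -0.1066, 0.1239]
ee_rot: [-0.209, -3.135, 0.002]
force: [-0.3, -1.5, -0.6]
finger_gap: 0.0005
grasp_force: 1.3
```

```bash
python3 -c "
from h import *
st()"
```

```text
t 22.65 bank mm [ 1.000e-01 -1.672e+02] z 123.9 toolx in bank [-1.  0.] f bank [-0.1 -1.5] -0.6 gap 0.0005
```

Emit:
drive_tool --deltas '[{"linear": [0, 0.05, 0], "roll": 0}, {"linear": [0, 0.05, 0], "roll": 0}, {"linear": [0, 0.04, 0], "roll": 0}, {"linear": [0, 0, 0], "roll": 0}, {"linear": [0, 0, 0], "roll": 0}]'

```text
time: 23.15
eef_pos: [0.4914, -0.1006, 0.1239]
ee_rot: [0.21, 3.135, 0.0]
force: [0.3, -0.7, 1.2]
finger_gap: 0.0004
grasp_force: 0.7
```

Emit:
drive_tool --deltas '[{"linear": [0, 0.04, 0], "roll": 0}, {"linear": [0, 0.04, 0], "roll": 0}, {"linear": [0, 0, 0], "roll": 0}, {"linear": [0, 0, 0], "roll": 0}, {"linear": [0, 0, 0], "roll": 0}]'

```text
time: 23.65
eef_pos: [0.4918, -0.0974, 0.1239]
ee_rot: [0.21, 3.135, 0.0]
force: [0.3, -1.1, -0.5]
finger_gap: 0.0007
grasp_force: 0.8
```

```bash
python3 -c "
from h import *
st()"
```

```text
t 23.65 bank mm [ 1.00e-01 -1.58e+02] z 123.9 toolx in bank [-1.     0.001] f bank [ 0.5 -1.1] -0.5 gap 0.0007
```

Emit:
drive_tool --deltas '[{"linear": [0, 0.1, 0], "roll": 0}, {"linear": [0, 0.1, 0], "roll": 0}, {"linear": [0, 0.1, 0], "roll": 0}, {"linear": [0, 0.1, 0], "roll": 0}, {"linear": [0, 0.1, 0], "roll": 0}]'

```text
time: 24.15
eef_pos: [0.4945, -0.0773, 0.1239]
ee_rot: [-0.21, -3.135, 0.0]
force: [-0.4, -2.8, 0.4]
finger_gap: 0.0006
grasp_force: 1.3
```

Emit:
drive_tool --deltas '[{"linear": [0, 0.05, 0], "roll": 0}, {"linear": [0, 0.05, 0], "roll": 0}, {"linear": [0, 0.05, 0], "roll": 0}, {"linear": [0, 0, 0], "roll": 0}, {"linear": [0, 0, 0], "roll": 0}]'

```text
time: 24.65
eef_pos: [0.4953, -0.0715, 0.1239]
ee_rot: [-0.21, -3.135, -0.001]
force: [0.2, -0.9, -0.3]
finger_gap: 0.0005
grasp_force: 0.4
```

```bash
python3 - <<'E'
from h import *
st()
f=bot.grab_frame("side");cv2.imwrite("pics/s4.png",cv2.resize(f["pixels"][130:250,220:380],None,fx=4,fy=4))
E
```

```text
t 24.65 bank mm [ 1.000e-01 -1.319e+02] z 123.9 toolx in bank [-1.     0.001] f bank [ 0.3 -0.9] -0.3 gap 0.0005
```

View pics/s4.png

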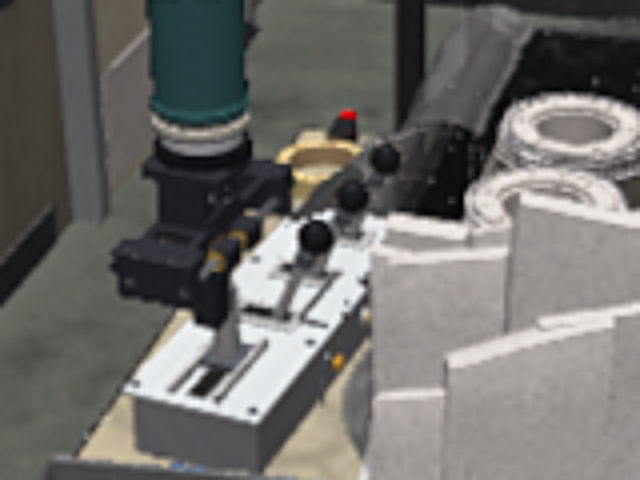

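The post has slid to about (230,325), most of the way home, and the levers are still over. Continuing in small steps to the stop.

Emit:
drive_tool --deltas '[{"linear": [0, 0.04, 0], "roll": 0}, {"linear": [0, 0.04, 0], "roll": 0}, {"linear": [0, 0.03, 0], "roll": 0}, {"linear": [0, 0, 0], "roll": 0}, {"linear": [0, 0, 0], "roll": 0}]'

```text
time: 25.2
eef_pos: [0.4958, -0.0673, 0.1239]
ee_rot: [-0.21, -3.135, -0.0]
force: [0.9, -1.4, -1.3]
finger_gap: 0.0004
grasp_force: 0.9
```

Emit:
drive_tool --deltas '[{"linear": [0, 0.03, 0], "roll": 0}, {"linear": [0, 0.03, 0], "roll": 0}, {"linear": [0, 0, 0], "roll": 0}, {"linear": [0, 0, 0], "roll": 0}, {"linear": [0, 0, 0], "roll": 0}]'

```text
time: 25.7
eef_pos: [0.4962, -0.0649, 0.1239]
ee_rot: [-0.21, -3.135, -0.0]
force: [-0.8, -2.0, -0.5]
finger_gap: 0.0005
grasp_force: 0.8
```

Emit:
drive_tool --deltas '[{"linear": [0, 0.03, 0], "roll": 0}, {"linear": [0, 0.03, 0], "roll": 0}, {"linear": [0, 0, 0], "roll": 0}, {"linear": [0, 0, 0], "roll": 0}, {"linear": [0, 0, 0], "roll": 0}]'

```text
time: 26.2
eef_pos: [0.4963, -0.0636, 0.1239]
ee_rot: [-0.209, -3.134, 0.003]
force: [-0.6, -5.9, 0.5]
finger_gap: 0.0005
grasp_force: 3.0
```

Emit:
drive_tool --deltas '[{"linear": [0, 0.03, 0], "roll": 0}, {"linear": [0, 0.02, 0], "roll": 0}, {"linear": [0, 0, 0], "roll": 0}, {"linear": [0, 0, 0], "roll": 0}, {"linear": [0, 0, 0], "roll": 0}]'

```text
time: 26.7
eef_pos: [0.4964, -0.063, 0.1239]
ee_rot: [-0.208, -3.134, 0.007]
force: [-2.3, -11.8, 0.1]
finger_gap: 0.0004
grasp_force: 5.7
```

The bolt is at its stop at 12 N. Withdrawing.

Emit:
drive_tool --deltas '[{"linear": [0, -0.3, 0], "roll": 0}, {"linear": [0, -0.8, 0], "roll": 0}, {"linear": [0, 0, -0.9], "roll": 0}, {"linear": [0, 0, -0.9], "roll": 0}, {"linear": [0.9, 0, -0.3], "roll": 0}]'

```text
time: 27.2
eef_pos: [0.4601, -0.1006, 0.2127]
ee_rot: [0.21, 3.125, -0.0]
force: [0.1, -0.2, 0.5]
finger_gap: 0.0005
grasp_force: 0.0
```

Emit:
drive_tool --deltas '[{"linear": [0.9, 0, 0], "roll": 0}, {"linear": [0.4, 0, 0], "roll": 0}, {"linear": [0, -0.8, 0], "roll": 0}, {"linear": [0, -0.8, 0], "roll": 0}, {"linear": [0, 0, 0], "roll": 0}]'

```text
time: 27.7
eef_pos: [0.395, -0.1581, 0.2084]
ee_rot: [0.214, 3.133, -0.001]
force: [-0.3, -0.5, 0.6]
finger_gap: 0.0002
grasp_force: 0.0
```

```bash
python3 - <<'E'
from h import *
st()
a=bot.grab_frame("side")["pixels"][130:250,220:380]
f=bot.grab_frame("top");b=f["pixels"][170:260,250:410]
cv2.imwrite("pics/e.png",np.vstack([cv2.resize(a,(480,320)),cv2.resize(b,(480,270))]))
for k in("knob_1","bolt_post"):
  for d in bot.cut_out(k,f)[:4]:
    p=pts(f,np.argwhere(d["mask"]));p=p[p[:,2]>.12]
    if len(p): print(k,round(d["confidence"],2),(B.T@(np.median(p,0)[:2]-O)*1e3).round(1))
E
```

```text
t 27.7 bank mm [ -87.9 -231. ] z 208.4 toolx in bank [-1.     0.004] f bank [-0.3 -0.5] 0.6 gap 0.0002
knob_1 0.6 [ 42.4 -30.1]
knob_1 0.55 [42.7 50.4]
knob_1 0.54 [ 42.6 128.1]
bolt_post 0.48 [ -2.1 -99.5]
```

View pics/e.png

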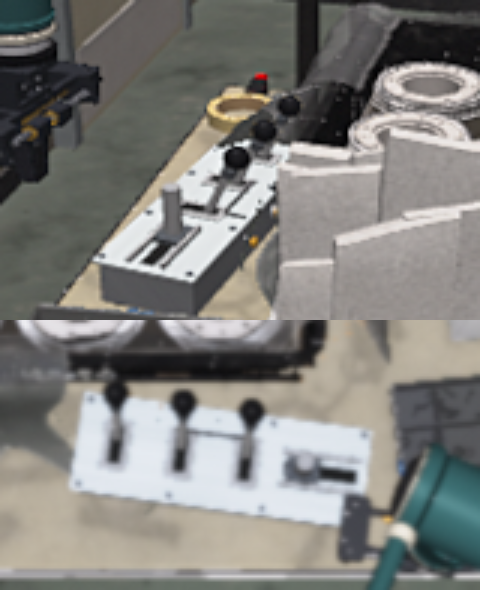

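The final picture shows all knobs over, at (117,393), (184,404) and (250,412) in the lower half. The post is home at (305,465), which measures bank y −99.5 mm, and the hex key is still at (215,435). Handing in.

```bash
python3 -c "
from h import *
print(bot.close_job())"
```

```text
the job is handed in; nothing more can be done
None
```

The levers went over in the order 2, 1, 3 and the bolt was slid home; the highest force I read on the bank was about 15 N, the last pictures showed all three levers over and the hex key in place, and the job was handed in at about 28 s.

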